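# Swing the lamp aside and hold the cash-box lock open

### The job

Swing the stiff desk lamp's arm to the left (as the robot sees it) until its head is well clear of the grey cash box, and leave it there. Then take the square-headed key from the wooden stand, push it fully home in the keyhole in the box's lid, working it past the sticky pins, and turn it a quarter clockwise to its stop. The lock springs back, so finish still gripping the key and holding it turned; leave the other two keys in the stand and do not disturb the other things.

Things in the scene. Friction and masses are not known exactly. Their poses are not given: they have to be found in the camera images.
- key_bow (a point): Centre of the black square head of the cash-box key, a loose 40 g key standing upright, head up, in the wooden stand. x along the head's and blade's width, y across the thickness, z up; the same turned half round about z. Head 30 (x) x 10 (y, flat faces to grip) x 36 mm (z). A steel collar 16 mm across, 10 mm tall, is below the head; its underside, resting on the stand, is 28 mm below this point.
- key_tip (a point): Tip of the blade of the same key, 51 mm below key_bow. Below the collar come a round neck 5.6 mm across and 9 mm long, then a flat blade 16 (x) x 5 (y) x 14 mm tall with a rounded nose that ends here. In the stand it is 23 mm deep in its slot: lift the key straight up to free it.
- round_bow (a point): Centre of the head of a spare key that stays in the stand; same size, but its head is an upright disc 36 mm across, 10 mm thick. Axes as for the square-headed key.
- tee_bow (a point): Centre of the head of a spare key that stays in the stand; same size, but its head is a T: a 36 x 10 x 10 mm bar on a 10 mm square stem. Axes as for the square-headed key. The three keys stand 60 mm apart in a row along their x axes, in any order.
- keyhole (a point): Centre of the keyhole, on the top face (96 mm above the table) of the 46 mm square steel plate in the middle of the cash box's lid; z up, x along the slot. Slot 19 (x) x 7.5 mm (y), plate 6 mm thick. Fully home, the key's collar sits on the plate: key_bow 28 mm above this point. The grey steel box is fixed, 180 (x) x 240 (y) x 90 mm tall, centred under the keyhole.
- lock (a joint): Angle of the plug under the plate (its slot 19 x 7 mm), rad: 0 at rest, in line with the keyhole, growing clockwise from above to a stop at 1.5; a spring (0.12 N m at the stop) turns it back. Two sticky pins in it resist with about 12 N from 8 to 3 mm before home; slow pushing with 3 degree twists helps. The key turns only with the blade wholly below the plate, and has 0.13 rad of play.
- lamp_handle (a point): Half-way up the upright black rubber grip peg, 16 mm across, on the lamp's head at the end of its arm; free from 27 mm below to 23 mm above this point (235 mm above the table). The head below is a black disc 84 mm across, 176 to 208 mm above the table; a 14 mm bar joins it to the post at that height. At the start it hangs over the keyhole.
- lamp_post (a point): Point on the lamp's upright pivot axis at the height of lamp_handle, on the fixed lamp base beyond the box. lamp_handle swings round it at a radius of 260 mm. The post is 218 mm tall.
- lamp_arm (a joint): Swing angle of the lamp's arm, rad, -1.3 to 1.3; grows as the head swings clockwise seen from above, which takes it to the robot's left (+y). At 0 the arm points along the lamp base's -x, roughly towards the robot. Stiff (0.6 N m, about 2.5 N at the peg): it stays where it is left.
- jar: Bystander: empty glass jam jar, 72 mm across, 105 mm tall; origin at the centre of its underside.
- bowl: Bystander: white bowl of earrings, 110 mm across, 45 mm tall; origin at the centre of its underside.
- opener: Bystander: flat chrome bottle opener, 112 x 34 x 5 mm; origin at its underside.
- case: Bystander: black spectacle case, 65 x 158 x 43 mm; origin at the centre of its underside.
- mug: Bystander: blue mug, 80 mm across, 90 mm tall; origin at the centre of its underside.
- comb: Bystander: wooden comb 150 x 36 x 6 mm, lying flat; origin at the centre of its underside.
There are look-alikes about, which are no part of the job. What is shaped like the part that bears key_bow but green, orange or yellow is not meant.

How it is judged:
On the way, in this order (a step that is already met when the one before it is completed fails the run):
1. the lamp's head is swung left, well clear of the cash box, let go and at rest (horizontal distance between lamp_handle and keyhole above 0.16 m and value of joint lamp_arm above 0.3 rad and velocity of joint lamp_arm between -0.05 and 0.05 rad/s and contact force between the fingers and lamp_arm below 0.1 N), for 0.2 s.
2. the square-headed key is fully home in the keyhole, not yet turned (z of key_bow in the frame of keyhole below 0.0315 m and horizontal distance between key_bow and keyhole below 0.006 m and value of joint lock below 0.6 rad), for 0.1 s.
3. the key is turned to its stop (value of joint lock above 1.25 rad), for 0.2 s.
At the end, for the whole second after the job is handed in: Fingers grip the square-headed key (over 1 N), which is home (within 3.5 mm of seated, 6 mm of the keyhole centre) with the lock held beyond 1.25 rad of its 1.5; the lamp rests swung left (joint over 0.3), its peg over 160 mm from the keyhole seen from above (value of joint lock above 1.25 rad and z of key_bow in the frame of keyhole below 0.0315 m and horizontal distance between key_bow and keyhole below 0.006 m and contact force between the fingers and key above 1 N and horizontal distance between lamp_handle and keyhole above 0.16 m and value of joint lamp_arm above 0.3 rad and velocity of joint lamp_arm between -0.05 and 0.05 rad/s); the arm keeps its last pose, push and grip.
It fails at once if a spare key is lifted or knocked out of the stand (distance of any of round_bow, tee_bow from where it was at the start of the episode above 0.015 m).
It fails at once if a bystander is disturbed (distance of any of jar, bowl, opener, case, mug, comb from where it was at the start of the episode above 0.03 m).
It also fails if it takes over 67 s, if anything falls off the work surface, if the arm or the gripper's body presses on something with over 40 N, if the wrist force passes 120 N, or if a joint passes its speed limit or range.

### The arm

A 6-joint arm with a two-finger parallel gripper is mounted at the origin on the work surface. World frame = base frame: x ahead of the robot, y to its left, z up, the work surface at z = 0. Lengths are in m, angles in rad, forces in N, time in s.
With the tool pointing down it reaches from about 0.35 to 0.85 m from the base axis. Payload 8.1 kg.
Tool frame: the origin (TCP) lies midway between the tips of the shut fingers; the grasp point (between the pads) lies 19 mm behind it; z points along the fingers, y is the line along which they close (so a half turn about z gives the same grasp; the last joint's range is limited). The gripper opens to 85 mm and grips with 20 to 120 N. Pads are 22 mm wide; open, the fingers measure 114 mm over their backs; the gripper's body (76 mm by 85 mm) begins 54 mm behind the grasp point. The pads swing forward as they close: fully open they stand 13 mm farther back than shut.
Start: joints at [-1.221, 0.13, 1.488, -0, 1.523, -0.085], TCP at [0.253, -0.544, 0.196] pointing down, gripper open.
Joint ranges: [-2.96, 2.96], [-0.89, 2.26], [0.02, 2.5], [-1.34, 4.48], [0, 2.73], [-2.66, 2.66]. Speed limits (rad/s): [2.39, 2.39, 2.79, 3.14, 3.14, 3.14].

### API

Orientations are given as [roll, pitch, yaw] about the fixed x, y, z axes, in that order (R = Rz(yaw) Ry(pitch) Rx(roll)).
In Python, from station import sense, optics, order gives the robot as it stands. The module is installed in compiled form; this text tells all that it offers.
- The arm moves only by the tool drive_tool, never from a script. Its argument "rows" is a list of rows, each an object with "offset": the shift along the tool's x, y, z normalised to -1 to 1, where 1 is 20 mm, a list of three; "delta_rot": the turn, a rotation vector about the tool's x, y, z normalised to -1 to 1, where 1 is 0.15 rad, a list of three. A call has 1 to 12 rows; each row shifts and turns the commanded pose from where the row before left it, along the tool's axes as they then stand; what a row does not reach is not made up. A row lasts 1/10 s, in which the tool goes at most 50 mm and 8.59 degrees, less where a joint would pass 70% of its speed; a pose out of reach is approached as far as the arm can. A call with a number of a shift or a turn outside -1 to 1 is refused whole. A call with a gripper value outside its range is refused whole. "claw" is the gripper command: -1 is shut, 1 is fully open, values between are in proportion, set as the call begins (left out, the last holds). The fingers move at their own pace and stop on an object; "grip_force" is the grip in N (left out, the last holds). Time passes only in rows, so rows that do not move let the fingers close. It gives the time, the measured TCP pose, the force, the opening and the grip force at its end, in the units of the state.
- sense(): the state, without advancing time (a new reading comes with each control period).
- optics.get_image(name): name is "side" or "top" or "wrist"; returns a dict with "pixels" (400x640x3 uint8, blue, green, red), "depth" (400x640 float32, m along the optical axis (not along the pixel's ray), 0 where there is no reading), "K" (3x3 intrinsics, pixels), "pose" (4x4, takes a point from camera to world coordinates); the wrist camera has in their place "T_tool_cam" (4x4, takes a point from camera to tool coordinates, whose origin is the TCP and whose axes are the flange's). Camera axes: x right, y down, z forward; pixel columns grow to the right and rows downward; lengths in m; the calibration is good to about 2 mm. The wrist camera is an equidistant fisheye: a pixel r from the principal point sees the ray r / f radians off the axis. A picture is of the moment at which its call begins: read the wrist's pose just before it.
- order.job_done(): hands the job in; it is judged then, once.
The state is a dict: "time": time; "qpos": joint angles; "qvel": joint speeds; "effort": joint torques, N m; "tcp_pos": TCP position; "tcp_rot": TCP orientation; "contact_force": force on the tool from outside, world axes, zero at the start; "ft_torque": the same for the moment, N m; "width": finger opening in m; "grip_force": force on a finger pad.
Only numpy, scipy, OpenCV 4.12 (cv2) and the standard library are available. Lean on these libraries where they do the work, as an engineer would, in place of code of your own. Each camera call takes 0.05 s, during which the arm holds its last target. There are 200 camera calls.

## Working session

There is one attempt and no reset: what is moved stays moved. The work goes in short steps, Python scripts to look and compute and a tool call to move; the robot and the scene stay as the last step left them, time stands still between calls to the robot, and variables do not carry over. Pictures are saved under pics/ and viewed, at most 10 in all, crops included, and the job is handed in when it is done.

Besides the shell and the picture viewer there is one more tool, called after "Request:" as a command line: name --argument value ..., lists and objects as JSON in quotes. drive_tool: Moves the arm, as the interface text tells. Scaled input: -1 to 1 covers 20 mm each way for a shift and 0.15 rad each way for a turn. Its arguments: {"type":"object","properties":{"rows":{"type":"array"},"claw":{"type":"number"},"grip_force":{"type":"number"}},"required":["rows"]}

```bash
mkdir -p pics
cat > h.py <<'E'
import numpy as np, cv2, pickle
from station import sense, optics, order
def grab(n, tag):
    s=sense(); d=optics.get_image(n); d['state']=s
    cv2.imwrite(f'pics/{tag}.png', d['pixels']); pickle.dump(d,open(f'{tag}.pkl','wb')); return d
def load(tag): return pickle.load(open(f'{tag}.pkl','rb'))
def pts(d):
    K=d['K'];z=d['depth'];v,u=np.mgrid[:z.shape[0],:z.shape[1]]
    P=np.stack([(u-K[0,2])/K[0,0]*z,(v-K[1,2])/K[1,1]*z,z],-1)
    P=P@d['pose'][:3,:3].T+d['pose'][:3,3]; P[z==0]=np.nan; return P
E
python3 - <<'E'
from h import *
np.set_printoptions(precision=4,suppress=True)
for n in ('top','side'):
    d=grab(n,n+'0'); print(n,d['K'],d['pose'])
w=grab('wrist','wrist0'); print(w['K'],w['T_tool_cam']); print(sense())
E
```

```text
top [[464.9562   0.     313.6099]
 [  0.     464.9562 191.6662]
 [  0.       0.       1.    ]] [[ 0.0063 -0.9957  0.0924  0.4352]
 [-1.     -0.006   0.0029 -0.0305]
 [-0.0023 -0.0925 -0.9957  1.5536]
 [ 0.      0.      0.      1.    ]]
side [[383.5535   0.     310.0873]
 [  0.     383.5535 199.888 ]
 [  0.       0.       1.    ]] [[ 0.9562 -0.1589  0.246   0.27  ]
 [-0.2924 -0.4717  0.8319 -1.0087]
 [-0.0161 -0.8673 -0.4975  0.7415]
 [ 0.      0.      0.      1.    ]]
[[309.7069   0.     321.0113]
 [  0.     309.7069 199.4734]
 [  0.       0.       1.    ]] [[-0.0004 -0.9519 -0.3065  0.0762]
 [ 1.     -0.0003 -0.0002 -0.0005]
 [ 0.0001 -0.3065  0.9519 -0.1782]
 [ 0.      0.      0.      1.    ]]
{'time': 0.15, 'qpos': array([-1.2214,  0.131 ,  1.489 ,  0.    ,  1.523 , -0.0854]), 'qvel': array([ 0.0009, -0.0038, -0.0028,  0.0002, -0.0014,  0.0008]), 'effort': array([  0.0006, -57.0063, -50.116 ,  -0.0002,   0.0097,   0.0001]), 'tcp_pos': array([ 0.2526, -0.5437,  0.1953]), 'tcp_rot': array([-3.1402, -0.0001,  0.4348]), 'contact_force': array([-0.444 , -0.2466,  0.3074]), 'ft_torque': array([-0.0398, -0.0452,  0.0003]), 'grip_force': 0.0, 'width': 0.08561130512382123}
```

View pics/top0.png

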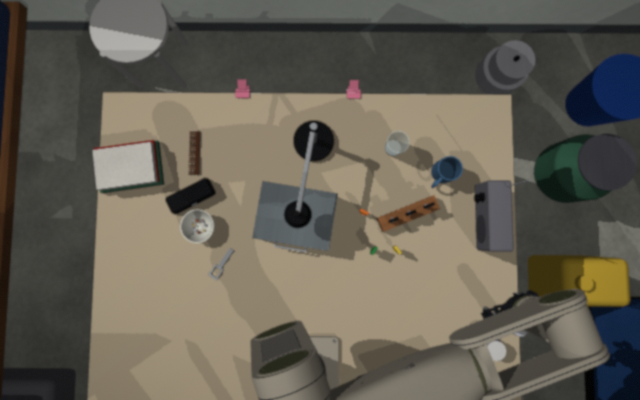

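View pics/side0.png

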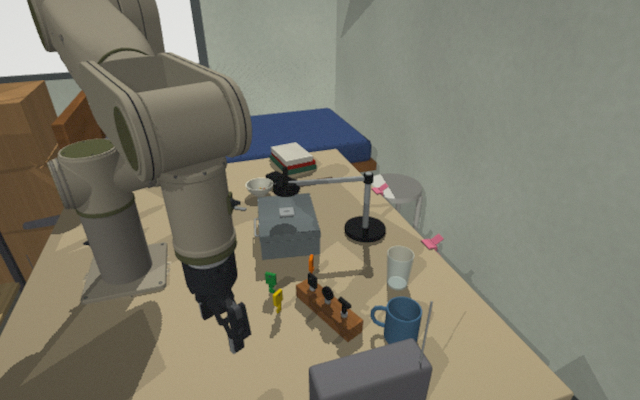

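The top view shows the lamp head at (298,214) and its post at (313,127), the box around (295,217), and the stand at (408,213) with three keys. The side view shows the keys at (312,281), (328,293) and (345,304), and the keyhole plate at (287,211). Next I'll zoom in on these.

Run:
```python
from h import *
np.set_printoptions(precision=4,suppress=True)
s=load('side0');t=load('top0')
a=cv2.resize(s['pixels'][265:345,280:380],(800,640)[:2],interpolation=cv2.INTER_CUBIC)
a=cv2.resize(s['pixels'][265:345,280:380],(400,320),interpolation=cv2.INTER_CUBIC)
b=cv2.resize(t['pixels'][185:245,370:445],(400,320),interpolation=cv2.INTER_CUBIC)
c=cv2.resize(s['pixels'][165:245,240:400],(400,200),interpolation=cv2.INTER_CUBIC)
e=cv2.resize(t['pixels'][110:250,240:345],(200,267))
out=np.zeros((600,800,3),np.uint8); out[:320,:400]=a; out[:320,400:]=b; out[320:520,:400]=c; out[325:592,400:600]=e
cv2.imwrite('pics/crop1.png',out)
P=pts(s);Q=pts(t)
for n,(u,v) in dict(k1=(312,281),k2=(328,293),k3=(345,304),plate=(287,211),peg=(287,178),posttop=(368,176)).items(): print('side',n,P[v,u])
for n,(u,v) in dict(head=(298,214),post=(313,127),k1=(393,220),k2=(407,213),k3=(423,207),jar=(397,145),bowl=(197,228),case=(190,196),comb=(195,153),op=(222,263),mug=(448,170)).items(): print('top',n,Q[v,u])
# lid rectangle
m=(abs(P[...,2]-0.09)<.008)&(P[...,0]>.3)&(P[...,0]<.65)&(abs(P[...,1])<.2)
pp=P[m][:,:2]; print(len(pp),cv2.minAreaRect(pp.astype(np.float32)),np.median(P[m][:,2]))
m=(abs(Q[...,2]-0.09)<.008)&(Q[...,0]>.3)&(Q[...,0]<.65)&(abs(Q[...,1])<.2)
pp=Q[m][:,:2]; print(len(pp),cv2.minAreaRect(pp.astype(np.float32)),np.median(Q[m][:,2]))
```

```text
side k1 [ 0.4836 -0.29    0.0716]
side k2 [ 0.5079 -0.3447  0.0727]
side k3 [ 0.5308 -0.3996  0.0809]
side plate [0.4975 0.0254 0.0961]
side peg [0.5004 0.0136 0.22  ]
side posttop [ 0.7459 -0.0373  0.2113]
top head [0.4927 0.0163 0.2573]
top post [ 0.7484 -0.0237  0.2205]
top k1 [ 0.4831 -0.2762  0.091 ]
top k2 [ 0.5058 -0.3223  0.0815]
top k3 [ 0.5281 -0.3843  0.0338]
top jar [ 0.7386 -0.3063  0.0059]
top bowl [0.4553 0.3597 0.0089]
top case [0.5588 0.377  0.043 ]
top comb [0.7072 0.3744 0.0066]
top op [0.3406 0.2751 0.0033]
top mug [ 0.6558 -0.4789 -0.0023]
2316 ((0.4974183440208435, 0.029914453625679016), (0.25001248717308044, 0.18452216684818268), 80.7745361328125) 0.0889281632520102
3763 ((0.49688246846199036, 0.03319452702999115), (0.24407266080379486, 0.18405048549175262), 80.86470031738281) 0.09095303429142731
```

View pics/crop1.png

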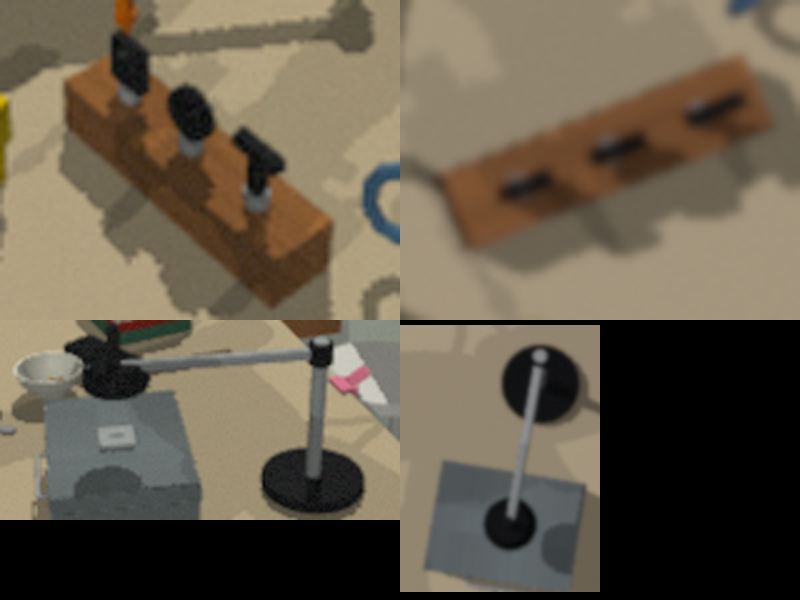

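The square key is the stand's box-side key, near (0.483, -0.285). The row lies at about -68°. The slot lies along the box's x, about -9°. First I'll move above the lamp peg with the fingers part open, to straddle it.

Request:
drive_tool --claw -0.1 --grip_force 40 --rows '[{"offset":[0.95,-0.85,-0.5],"delta_rot":[0,0,0]},{"offset":[0.95,-0.85,-0.5],"delta_rot":[0,0,0]},{"offset":[0.95,-0.85,-0.5],"delta_rot":[0,0,0]},{"offset":[0.95,-0.85,-0.5],"delta_rot":[0,0,0]},{"offset":[0.95,-0.85,-0.5],"delta_rot":[0,0,0]},{"offset":[0.95,-0.85,-0.5],"delta_rot":[0,0,0]},{"offset":[0.95,-0.85,-0.5],"delta_rot":[0,0,0]},{"offset":[0.95,-0.85,-0.5],"delta_rot":[0,0,0]},{"offset":[0.95,-0.85,-0.5],"delta_rot":[0,0,0]},{"offset":[0.95,-0.85,-0.5],"delta_rot":[0,0,0]},{"offset":[0.95,-0.85,-0.5],"delta_rot":[0,0,0]},{"offset":[0.95,-0.85,-0.5],"delta_rot":[0,0,0]}]'

```text
time: 1.35
tcp_pos: [0.3738, -0.262, 0.3162]
tcp_rot: [-3.141, 0.0, 0.435]
contact_force: [0.5, 0.3, 0.1]
width: 0.0385
grip_force: 0.0
```

Request:
drive_tool --rows '[{"offset":[0,0,0],"delta_rot":[0,0,-1]},{"offset":[0,0,0],"delta_rot":[0,0,-1]},{"offset":[0,0,0],"delta_rot":[0,0,-1]},{"offset":[0,0,0],"delta_rot":[0,0,-1]},{"offset":[0,0,0],"delta_rot":[0,0,-1]},{"offset":[0,0,0],"delta_rot":[0,0,-1]},{"offset":[0,0,0],"delta_rot":[0,0,-1]},{"offset":[0,0,0],"delta_rot":[0,0,-1]},{"offset":[0,0,0],"delta_rot":[0,0,-1]},{"offset":[0,0,0],"delta_rot":[0,0,-1]}]'

```text
time: 2.35
tcp_pos: [0.3735, -0.263, 0.3158]
tcp_rot: [-3.141, -0.001, 1.941]
contact_force: [0.1, -0.7, 0.3]
width: 0.0385
grip_force: 0.0
```

```bash
cat >> h.py <<'E'
def plan(p,yaw):
    "units left to go, in the present tool frame, and turn units"
    s=sense(); from scipy.spatial.transform import Rotation as R
    r=R.from_euler('xyz',s['tcp_rot']); d=r.inv().apply(np.array(p)-s['tcp_pos'])/.02
    w=(r.inv()*R.from_euler('xyz',[np.pi,0,yaw])).as_rotvec()/.15
    print('t',s['time'],'pos',s['tcp_pos'].round(4),'rot',s['tcp_rot'].round(3),'q6',s['qpos'][5].round(2),'F',s['contact_force'].round(1),'w',round(s['width'],4),'\n units',d.round(2),'turn',w.round(2))
E
python3 - <<'E'
from h import *
grab('wrist','wrist1')
plan([.493,.0165,.32],2.962)
t=load('top0');Q=pts(t)
for n,(u,v) in dict(orange=(363,212),green=(373,250),yel=(398,250)).items(): print(n,Q[v-2:v+3,u-2:u+3].reshape(-1,3)[:, :].max(0))
E
```

```text
t 2.4 pos [ 0.3735 -0.263   0.3158] rot [-3.141 -0.     1.951] q6 -1.11 F [-0.6  0.1  1. ] w 0.0381 
 units [10.76 10.73 -0.21] turn [ 0.   -0.   -6.74]
orange [nan nan nan]
green [ 0.39490674 -0.208574    0.07569451]
yel [ 0.39535869 -0.28784941  0.07555567]
```

Request:
drive_tool --rows '[{"offset":[0.9,0.9,0],"delta_rot":[0,0,0]},{"offset":[0.9,0.9,0],"delta_rot":[0,0,0]},{"offset":[0.9,0.9,0],"delta_rot":[0,0,0]},{"offset":[0.9,0.9,0],"delta_rot":[0,0,0]},{"offset":[0.9,0.9,0],"delta_rot":[0,0,0]},{"offset":[0.9,0.9,0],"delta_rot":[0,0,0]},{"offset":[0.9,0.9,0],"delta_rot":[0,0,0]},{"offset":[0.9,0.9,0],"delta_rot":[0,0,0]},{"offset":[0.9,0.9,0],"delta_rot":[0,0,0]},{"offset":[0.9,0.9,0],"delta_rot":[0,0,0]},{"offset":[0.9,0.9,0],"delta_rot":[0,0,0]},{"offset":[0.86,0.83,0],"delta_rot":[0,0,0]}]'

```text
time: 3.6
tcp_pos: [0.4978, 0.0155, 0.3158]
tcp_rot: [-3.141, -0.0, 1.932]
contact_force: [0.3, -0.9, -0.2]
width: 0.0382
grip_force: 0.0
```

Request:
drive_tool --rows '[{"offset":[0,0,0],"delta_rot":[0,0,-1]},{"offset":[0,0,0],"delta_rot":[0,0,-1]},{"offset":[0,0,0],"delta_rot":[0,0,-1]},{"offset":[0,0,0],"delta_rot":[0,0,-1]},{"offset":[0,0,0],"delta_rot":[0,0,-1]},{"offset":[0,0,0],"delta_rot":[0,0,-1]},{"offset":[0,0,0],"delta_rot":[0,0,-0.74]},{"offset":[0,0,0],"delta_rot":[0,0,0]}]'

```text
time: 4.4
tcp_pos: [0.4974, 0.0144, 0.3159]
tcp_rot: [-3.142, -0.0, 2.945]
contact_force: [-0.3, -0.5, 0.4]
width: 0.0381
grip_force: 0.0
```

Run:
```python
from h import *
w=grab('wrist','wrist2')
plan([.493,.0165,.224],2.962)
```

```text
t 4.45 pos [0.4974 0.0144 0.3159] rot [-3.142 -0.     2.941] q6 -1.44 F [-0.7  0.1 -0.3] w 0.0386 
 units [0.24 0.06 4.59] turn [-0.   -0.   -0.14]
```

View pics/wrist2.png

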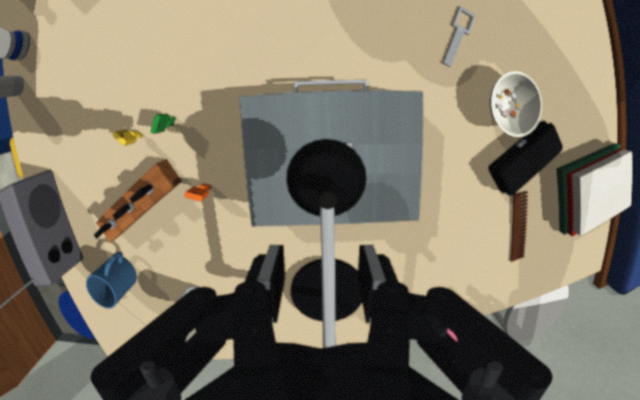

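The wrist view shows the lamp head disc at (327,177), the bar running down through (327,270), and the fingertips at (270,255) and (372,255). I'll check where the peg should project.

```bash
cat >> h.py <<'E'
from scipy.spatial.transform import Rotation as Rt
def Twc(d):
    T=np.eye(4);T[:3,:3]=Rt.from_euler('xyz',d['state']['tcp_rot']).as_matrix();T[:3,3]=d['state']['tcp_pos'];return T@d['T_tool_cam']
def proj(d,p):
    c=(np.linalg.inv(Twc(d))@np.r_[p,1])[:3]; K=d['K']; r=np.hypot(c[0],c[1]); th=np.arctan2(r,c[2])
    return K[:2,2]+K[0,0]*th*c[:2]/r
def wpts(d,uv,z=None):
    "world point: depth based, or on plane at height z"
    K=d['K'];uv=np.array(uv,float);e=(uv-K[:2,2])/K[0,0];th=np.linalg.norm(e)
    ray=np.r_[np.sin(th)*e/th,np.cos(th)]; T=Twc(d); g=T[:3,:3]@ray
    if z is None: return T[:3,3]+g*d['depth'][int(round(uv[1])),int(round(uv[0]))]/ray[2]
    return T[:3,3]+g*(z-T[2,3])/g[2]
E
python3 - <<'E'
from h import *
np.set_printoptions(precision=4,suppress=True)
d=load('wrist2')
print(proj(d,[.493,.0165,.258]),proj(d,[.493,.0165,.208]),d['depth'].max())
for uv in [(327,205),(327,195),(327,215),(327,177),(327,150),(327,230),(327,240)]: print(uv,wpts(d,uv))
# disc centre: black pixels at depth height ~ .208
Z=np.array([[wpts(d,(u,v)) for u in range(270,385)] for v in range(130,225)])
m=abs(Z[...,2]-.208)<.008; print(m.sum(),np.nanmedian(Z[m],0), Z[m].min(0),Z[m].max(0))
m=abs(Z[...,2]-.256)<.006; print(m.sum(),Z[m].mean(0) if m.any() else 0, Z[m].min(0),Z[m].max(0))
E
```

```text
[323.7085 199.4697] [323.2825 183.4789] 1.6393974
(327, 205) [0.498  0.0182 0.2582]
(327, 195) [0.4898 0.0198 0.2582]
(327, 215) [0.525  0.0139 0.2087]
(327, 177) [0.4866 0.0213 0.2116]
(327, 150) [0.4628 0.0261 0.2029]
(327, 230) [0.541  0.0108 0.2083]
(327, 240) [0.5516 0.0088 0.2089]
3199 [0.489  0.0192 0.2067] [ 0.4601 -0.0145  0.2   ] [0.5373 0.0532 0.2159]
325 [0.4931 0.0194 0.2575] [0.4859 0.0117 0.25  ] [0.5022 0.0267 0.2603]
```

Peg found at (0.493, 0.0194). I'll descend around it.

Request:
drive_tool --rows '[{"offset":[0.27,0.2,0],"delta_rot":[0,0,-0.14]},{"offset":[0,0,0.9],"delta_rot":[0,0,0]},{"offset":[0,0,0.9],"delta_rot":[0,0,0]},{"offset":[0,0,0.9],"delta_rot":[0,0,0]},{"offset":[0,0,0.9],"delta_rot":[0,0,0]},{"offset":[0,0,0.9],"delta_rot":[0,0,0]}]'

```text
time: 5.05
tcp_pos: [0.4927, 0.0197, 0.2254]
tcp_rot: [3.142, -0.0, 2.964]
contact_force: [0.4, 0.4, 0.8]
width: 0.0384
grip_force: 0.0
```

Run:
```python
from h import *
plan([.493,.0194,.226],2.962)
# arc rows: rotate about post by -0.95 rad in n rows
s=sense();post=np.array([.747,-.029]);v=s['tcp_pos'][:2]-post;print(np.hypot(*v))
n=18;a=1.0/n;chord=2*.26*np.sin(a/2)/.02;print(a/.15,chord,chord*np.sin(a/2))
```

```text
t 5.05 pos [0.4927 0.0197 0.2254] rot [ 3.142 -0.     2.964] q6 -1.46 F [0.4 0.4 0.8] w 0.0384 
 units [-0.02 -0.01 -0.03] turn [ 0.   -0.    0.02]
0.25894082350134257
0.37037037037037035 0.7221293474332275 0.020056569016320733
```

Request:
drive_tool --rows '[{"offset":[-0.02,0.72,0],"delta_rot":[0,0,0.37]},{"offset":[-0.02,0.72,0],"delta_rot":[0,0,0.37]},{"offset":[-0.02,0.72,0],"delta_rot":[0,0,0.37]},{"offset":[-0.02,0.72,0],"delta_rot":[0,0,0.37]},{"offset":[-0.02,0.72,0],"delta_rot":[0,0,0.37]},{"offset":[-0.02,0.72,0],"delta_rot":[0,0,0.37]},{"offset":[-0.02,0.72,0],"delta_rot":[0,0,0.37]},{"offset":[-0.02,0.72,0],"delta_rot":[0,0,0.37]}]'

```text
time: 5.85
tcp_pos: [0.5371, 0.1257, 0.2261]
tcp_rot: [3.142, -0.0, 2.518]
contact_force: [0.4, 0.1, -0.7]
width: 0.0385
grip_force: 0.0
```

Request:
drive_tool --rows '[{"offset":[-0.02,0.72,0],"delta_rot":[0,0,0.37]},{"offset":[-0.02,0.72,0],"delta_rot":[0,0,0.37]},{"offset":[-0.02,0.72,0],"delta_rot":[0,0,0.37]},{"offset":[-0.02,0.72,0],"delta_rot":[0,0,0.37]},{"offset":[-0.02,0.72,0],"delta_rot":[0,0,0.37]},{"offset":[-0.02,0.72,0],"delta_rot":[0,0,0.37]},{"offset":[-0.02,0.6,0],"delta_rot":[0,0,0.3]},{"offset":[0,0.3,0],"delta_rot":[0,0,0.2]}]'

```text
time: 6.65
tcp_pos: [0.6132, 0.1964, 0.2258]
tcp_rot: [-3.141, -0.0, 2.111]
contact_force: [-0.0, -0.5, -0.4]
width: 0.0382
grip_force: 0.0
```

Run:
```python
from h import *
plan([.483,-.285,.32],1.955)
grab('top','top1')
```

```text
t 6.65 pos [0.6132 0.1964 0.2258] rot [-3.141 -0.     2.111] q6 -0.31 F [-0.  -0.5 -0.4] w 0.0382 
 units [-17.3  -17.96  -4.71] turn [-0.   -0.    1.04]
```

View pics/top1.png

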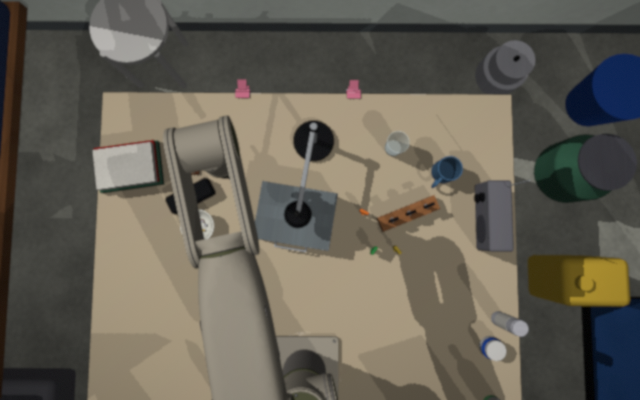

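The lamp in the top view hasn't moved: its head is still at (298,214), with the arm at the upper left. The fingers must have missed the peg, so I'll check the geometry.

Run:
```python
from h import *
np.set_printoptions(precision=4,suppress=True)
d=load('wrist2'); tcp=d['state']['tcp_pos']
print('tcp proj',proj(d,tcp), 'tips', [ (uv,wpts(d,uv)) for uv in [(278,250),(275,262),(365,250),(369,262)]])
t0=load('top0');t1=load('top1')
df=np.abs(t0['pixels'].astype(int)-t1['pixels']).sum(2)[195:235,280:318]; print(df.max(),df.mean())
Q=pts(t1);print([Q[v,u] for u,v in [(298,214),(298,210),(298,218),(303,185)]])
w=grab('wrist','wrist3'); print(proj(w,w['state']['tcp_pos']))
```

```text
tcp proj [322.4913 234.7053] tips [((278, 250), array([ 0.4802, -0.004 ,  0.3633])), ((275, 262), array([ 0.4802, -0.0038,  0.3752])), ((365, 250), array([0.4884, 0.0366, 0.3631])), ((369, 262), array([0.4891, 0.0369, 0.3739]))]
114 26.939473684210526
[array([0.4926, 0.0162, 0.261 ]), array([0.5064, 0.0182, 0.21  ]), array([0.4834, 0.0181, 0.2069]), array([0.5789, 0.0042, 0.2129])]
[324.5814 232.691 ]
```

View pics/wrist3.png

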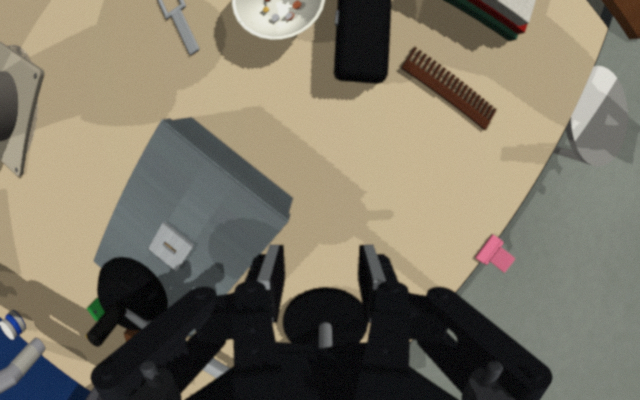

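The wrist view shows the lamp still over the box, with its head at (133,290), its peg at (103,325), and the keyhole plate at (171,247). I'll measure where the fingertips really are in the tool frame.

Run:
```python
from h import *
np.set_printoptions(precision=4,suppress=True)
w=load('wrist3'); T=np.linalg.inv(Twc(w)@np.linalg.inv(w['T_tool_cam']))
def tool(uv): return (T@np.r_[wpts(w,uv),1])[:3]
for u in (276,280,364,368): print(u,[(v,tool((u,v)).round(3).tolist()) for v in range(240,300,6)])
for y in (-.02,.02): 
  T2=np.linalg.inv(T); print(y,[ (z,proj(w,(T2@[0,y,z,1])[:3]).round()) for z in (0,-.01,-.02,-.03)])
print(wpts(w,(171,247)),wpts(w,(103,325)))
```

```text
276 [(240, [-0.112, -0.067, 0.224]), (246, [0.012, -0.024, -0.043]), (252, [0.012, -0.023, -0.049]), (258, [0.012, -0.023, -0.056]), (264, [0.012, -0.022, -0.06]), (270, [0.011, -0.022, -0.064]), (276, [0.008, -0.022, -0.065]), (282, [0.008, -0.021, -0.069]), (288, [0.005, -0.021, -0.069]), (294, [0.002, -0.021, -0.07])]
280 [(240, [-0.112, -0.062, 0.225]), (246, [0.012, -0.022, -0.043]), (252, [0.011, -0.022, -0.048]), (258, [0.011, -0.021, -0.053]), (264, [0.007, -0.021, -0.052]), (270, [0.005, -0.021, -0.054]), (276, [0.002, -0.021, -0.055]), (282, [-0.001, -0.021, -0.056]), (288, [-0.004, -0.022, -0.056]), (294, [-0.007, -0.022, -0.057])]
364 [(240, [-0.111, 0.06, 0.224]), (246, [0.012, 0.019, -0.043]), (252, [0.012, 0.018, -0.049]), (258, [0.011, 0.017, -0.054]), (264, [0.01, 0.017, -0.058]), (270, [0.008, 0.017, -0.059]), (276, [0.006, 0.017, -0.062]), (282, [0.003, 0.017, -0.062]), (288, [0.0, 0.017, -0.062]), (294, [-0.002, 0.017, -0.064])]
368 [(240, [-0.112, 0.066, 0.225]), (246, [0.012, 0.021, -0.043]), (252, [0.012, 0.02, -0.049]), (258, [0.012, 0.019, -0.055]), (264, [0.012, 0.018, -0.06]), (270, [0.011, 0.018, -0.065]), (276, [0.012, 0.017, -0.071]), (282, [0.009, 0.017, -0.071]), (288, [0.007, 0.017, -0.072]), (294, [0.006, 0.017, -0.075])]
-0.02 [(0, array([293., 233.])), (-0.01, array([291., 239.])), (-0.02, array([290., 247.])), (-0.03, array([288., 255.]))]
0.02 [(0, array([356., 233.])), (-0.01, array([358., 239.])), (-0.02, array([360., 247.])), (-0.03, array([362., 255.]))]
[0.4948 0.0275 0.0879] [0.4953 0.0267 0.2428]
```

Both depth and projection put the fingertips about 42 mm behind the reported TCP at this opening, so they passed above the peg. I'll shut the fingers and measure again.

Request:
drive_tool --claw -1 --rows '[{"offset":[0,0,-1],"delta_rot":[0,0,0]},{"offset":[0,0,-1],"delta_rot":[0,0,0]},{"offset":[0,0,-1],"delta_rot":[0,0,0]},{"offset":[0,0,-0.5],"delta_rot":[0,0,0]},{"offset":[0,0,0],"delta_rot":[0,0,0]}]'

```text
time: 7.25
tcp_pos: [0.6136, 0.1957, 0.2982]
tcp_rot: [3.138, 0.001, 2.115]
contact_force: [0.6, 0.5, 0.2]
width: 0.0
grip_force: 0.0
```

Run:
```python
from h import *
np.set_printoptions(precision=4,suppress=True)
w=grab('wrist','wrist4'); s=grab('side','side4'); plan([.493,.0194,.3],2.962)
T=np.linalg.inv(Twc(w)@np.linalg.inv(w['T_tool_cam']))
def tool(uv): return (T@np.r_[wpts(w,uv),1])[:3]
for u in (310,318,326,334): print(u,[(v,tool((u,v)).round(3).tolist()) for v in range(215,270,5)])
p=np.linalg.inv(s['pose'])@np.r_[w['state']['tcp_pos'],1];uv=(s['K']@p[:3])[:2]/p[2];print('side tcp',uv)
a=s['pixels'][max(0,int(uv[1])-60):int(uv[1])+60,max(0,int(uv[0])-60):int(uv[0])+60].copy()
b=w['pixels'][170:290,250:400]
cv2.circle(a,(60,60),2,(0,0,255),-1)
cv2.imwrite('pics/c4.png',np.hstack([cv2.resize(a,(360,360)),cv2.resize(b,(440,360))]))
```

```text
t 7.35 pos [0.6128 0.1955 0.2953] rot [-3.141 -0.     2.115] q6 -0.31 F [-0.5 -0.1 -0.2] w -0.0 
 units [-4.43 -9.68 -0.23] turn [-0.   -0.   -5.65]
310 [(215, [-0.101, -0.02, 0.298]), (220, [-0.11, -0.021, 0.298]), (225, [-0.119, -0.021, 0.298]), (230, [-0.127, -0.021, 0.298]), (235, [-0.136, -0.021, 0.296]), (240, [-0.146, -0.021, 0.298]), (245, [0.013, -0.008, -0.043]), (250, [0.012, -0.007, -0.046]), (255, [0.011, -0.007, -0.051]), (260, [0.012, -0.007, -0.057]), (265, [0.011, -0.007, -0.061])]
318 [(215, [-0.1, -0.007, 0.297]), (220, [-0.109, -0.007, 0.298]), (225, [-0.119, -0.007, 0.298]), (230, [-0.127, -0.007, 0.298]), (235, [-0.137, -0.007, 0.298]), (240, [-0.146, -0.008, 0.298]), (245, [0.011, -0.004, -0.041]), (250, [0.012, -0.004, -0.048]), (255, [0.011, -0.004, -0.051]), (260, [0.012, -0.004, -0.056]), (265, [0.012, -0.004, -0.061])]
326 [(215, [-0.1, 0.006, 0.297]), (220, [-0.11, 0.006, 0.298]), (225, [-0.118, 0.006, 0.298]), (230, [-0.128, 0.006, 0.299]), (235, [-0.136, 0.006, 0.297]), (240, [-0.146, 0.006, 0.298]), (245, [0.012, 0.0, -0.041]), (250, [0.012, 0.0, -0.046]), (255, [0.012, 0.0, -0.052]), (260, [0.012, 0.0, -0.057]), (265, [0.012, -0.0, -0.061])]
334 [(215, [-0.101, 0.019, 0.299]), (220, [-0.11, 0.019, 0.298]), (225, [-0.119, 0.019, 0.298]), (230, [-0.128, 0.019, 0.298]), (235, [-0.137, 0.02, 0.299]), (240, [-0.147, 0.02, 0.3]), (245, [0.012, 0.004, -0.041]), (250, [0.011, 0.004, -0.046]), (255, [0.012, 0.004, -0.052]), (260, [0.011, 0.004, -0.056]), (265, [0.011, 0.003, -0.061])]
side tcp [305.2399 129.9577]
```

View pics/c4.png

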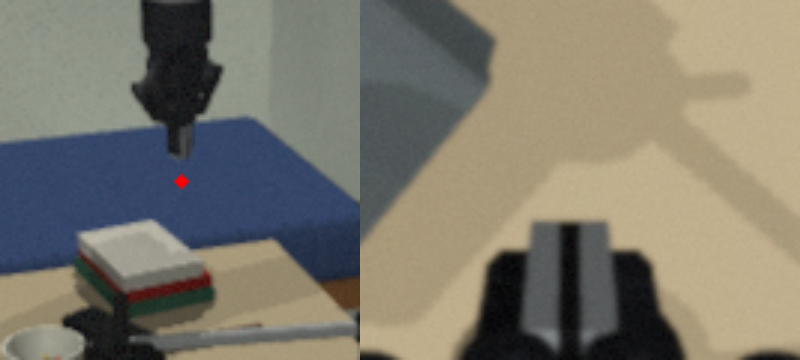

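Side and wrist views agree: the tips sit 30–40 mm above the reported TCP (side crop: tip row 158, TCP dot row 182). I'll refine that from the side view.

Run:
```python
from h import *
np.set_printoptions(precision=4,suppress=True)
s=load('side4');P=pts(s)
for v in range(112,126): print(v,[P[v,u].round(3).tolist() for u in (303,305,307)])
for z in (.295,.315,.325,.335,.345):
  p=np.linalg.inv(s['pose'])@np.r_[.6128,.1955,z,1];print(z,(s['K']@p[:3])[:2]/p[2])
```

```text
112 [[0.604, 0.183, 0.365], [0.611, 0.184, 0.364], [0.618, 0.185, 0.363]]
113 [[0.604, 0.184, 0.362], [0.612, 0.187, 0.36], [0.618, 0.186, 0.359]]
114 [[0.604, 0.186, 0.358], [0.612, 0.189, 0.356], [0.616, 0.179, 0.358]]
115 [[0.604, 0.184, 0.355], [0.61, 0.182, 0.355], [0.618, 0.184, 0.353]]
116 [[0.604, 0.183, 0.352], [0.611, 0.185, 0.35], [0.618, 0.186, 0.349]]
117 [[0.603, 0.183, 0.348], [0.611, 0.184, 0.347], [0.618, 0.187, 0.346]]
118 [[0.604, 0.185, 0.344], [0.61, 0.183, 0.344], [0.618, 0.186, 0.342]]
119 [[0.604, 0.187, 0.34], [0.61, 0.184, 0.341], [0.615, 0.178, 0.342]]
120 [[0.606, 0.194, 0.335], [0.611, 0.185, 0.337], [0.618, 0.186, 0.336]]
121 [[0.606, 0.195, 0.331], [0.612, 0.189, 0.332], [0.618, 0.187, 0.332]]
122 [[1.066, 1.84, -0.239], [1.084, 1.848, -0.243], [1.095, 1.826, -0.237]]
123 [[1.061, 1.823, -0.241], [1.076, 1.819, -0.241], [1.091, 1.815, -0.242]]
124 [[1.055, 1.802, -0.242], [1.071, 1.801, -0.243], [1.084, 1.791, -0.242]]
125 [[1.048, 1.78, -0.242], [1.058, 1.758, -0.236], [1.076, 1.762, -0.24]]
0.295 [305.0528 130.9176]
0.315 [304.9188 125.2642]
0.325 [304.851  122.4049]
0.335 [304.7827 119.5235]
0.345 [304.7139 116.6198]
```

The tips are about 36 mm higher than the reported TCP, by the side view. I'll correct for that and go back to the peg.

Request:
drive_tool --claw -0.1 --rows '[{"offset":[-0.44,-0.97,0],"delta_rot":[0,0,0]},{"offset":[-0.44,-0.97,0],"delta_rot":[0,0,0]},{"offset":[-0.44,-0.97,0],"delta_rot":[0,0,0]},{"offset":[-0.44,-0.97,0],"delta_rot":[0,0,0]},{"offset":[-0.44,-0.97,0],"delta_rot":[0,0,0]},{"offset":[-0.44,-0.97,0],"delta_rot":[0,0,0]},{"offset":[-0.44,-0.97,0],"delta_rot":[0,0,0]},{"offset":[-0.44,-0.97,0],"delta_rot":[0,0,0]},{"offset":[-0.44,-0.97,0],"delta_rot":[0,0,0]},{"offset":[-0.44,-0.97,0],"delta_rot":[0,0,0]}]'

```text
time: 8.35
tcp_pos: [0.4913, 0.0192, 0.2943]
tcp_rot: [-3.14, -0.001, 2.115]
contact_force: [-0.4, -0.7, 0.4]
width: 0.0379
grip_force: 0.0
```

Request:
drive_tool --rows '[{"offset":[0,0,0],"delta_rot":[0,0,-0.95]},{"offset":[0,0,0],"delta_rot":[0,0,-0.94]},{"offset":[0,0,0],"delta_rot":[0,0,-0.94]},{"offset":[0,0,0],"delta_rot":[0,0,-0.94]},{"offset":[0,0,0],"delta_rot":[0,0,-0.94]},{"offset":[0,0,0],"delta_rot":[0,0,-0.94]},{"offset":[0,0,0],"delta_rot":[0,0,0]}]'

```text
time: 9.05
tcp_pos: [0.4919, 0.0199, 0.2945]
tcp_rot: [-3.141, -0.002, 2.965]
contact_force: [-0.5, -0.3, -0.2]
width: 0.0386
grip_force: 0.0
```

Run:
```python
from h import *
plan([.493,.0185,.182],2.962)
```

```text
t 9.05 pos [0.4919 0.0199 0.2945] rot [-3.141e+00 -2.000e-03  2.965e+00] q6 -1.46 F [-0.5 -0.3 -0.2] w 0.0386 
 units [-0.08 -0.06  5.62] turn [-0.   -0.02  0.02]
```

Request:
drive_tool --rows '[{"offset":[-0.08,-0.06,0.8],"delta_rot":[0,0,0]},{"offset":[0,0,0.8],"delta_rot":[0,0,0]},{"offset":[0,0,0.8],"delta_rot":[0,0,0]},{"offset":[0,0,0.8],"delta_rot":[0,0,0]},{"offset":[0,0,0.8],"delta_rot":[0,0,0]},{"offset":[0,0,0.8],"delta_rot":[0,0,0]},{"offset":[0,0,0.7],"delta_rot":[0,0,0]}]'

```text
time: 9.75
tcp_pos: [0.4936, 0.0184, 0.1844]
tcp_rot: [-3.142, -0.001, 2.962]
contact_force: [-0.2, 0.8, 0.1]
width: 0.0385
grip_force: 0.0
```

Request:
drive_tool --rows '[{"offset":[-0.02,0.72,0],"delta_rot":[0,0,0.37]},{"offset":[-0.02,0.72,0],"delta_rot":[0,0,0.37]},{"offset":[-0.02,0.72,0],"delta_rot":[0,0,0.37]}]'

```text
time: 10.05
tcp_pos: [0.5047, 0.06, 0.1849]
tcp_rot: [-3.14, -0.001, 2.793]
contact_force: [-0.7, -2.1, -2.5]
width: 0.0384
grip_force: 1.3
```

Contact this time (grip 1.3 N). I'll continue the arc.

Request:
drive_tool --rows '[{"offset":[-0.02,0.72,0],"delta_rot":[0,0,0.37]},{"offset":[-0.02,0.72,0],"delta_rot":[0,0,0.37]},{"offset":[-0.02,0.72,0],"delta_rot":[0,0,0.37]},{"offset":[-0.02,0.72,0],"delta_rot":[0,0,0.37]},{"offset":[-0.02,0.72,0],"delta_rot":[0,0,0.37]},{"offset":[-0.02,0.72,0],"delta_rot":[0,0,0.37]},{"offset":[-0.02,0.72,0],"delta_rot":[0,0,0.37]}]'

```text
time: 10.75
tcp_pos: [0.5563, 0.1464, 0.1851]
tcp_rot: [-3.14, -0.001, 2.405]
contact_force: [-3.6, -1.3, 1.8]
width: 0.0384
grip_force: 1.3
```

Request:
drive_tool --rows '[{"offset":[-0.02,0.72,0],"delta_rot":[0,0,0.37]},{"offset":[-0.02,0.72,0],"delta_rot":[0,0,0.37]},{"offset":[-0.02,0.72,0],"delta_rot":[0,0,0.37]},{"offset":[-0.02,0.72,0],"delta_rot":[0,0,0.37]},{"offset":[-0.02,0.72,0],"delta_rot":[0,0,0.37]},{"offset":[-0.02,0.6,0],"delta_rot":[0,0,0.3]},{"offset":[-0.02,0.3,0],"delta_rot":[0,0,0.15]},{"offset":[0,0,0],"delta_rot":[0,0,0]},{"offset":[0,-0.4,0],"delta_rot":[0,0,0]},{"offset":[0,0,0],"delta_rot":[0,0,0]}]'

```text
time: 11.75
tcp_pos: [0.6197, 0.1963, 0.1862]
tcp_rot: [-3.141, 0.0, 2.063]
contact_force: [0.4, 0.6, 0.3]
width: 0.0386
grip_force: 0.0
```

Request:
drive_tool --rows '[{"offset":[0,0,-0.8],"delta_rot":[0,0,0]},{"offset":[0,0,-0.8],"delta_rot":[0,0,0]},{"offset":[0,0,-0.8],"delta_rot":[0,0,0]},{"offset":[0,0,-0.8],"delta_rot":[0,0,0]},{"offset":[0,0,-0.8],"delta_rot":[0,0,0]},{"offset":[0,0,-0.8],"delta_rot":[0,0,0]}]'

```text
time: 12.35
tcp_pos: [0.6207, 0.197, 0.284]
tcp_rot: [3.141, 0.0, 2.062]
contact_force: [1.1, -0.6, 0.5]
width: 0.0383
grip_force: 0.0
```

Run:
```python
from h import *
np.set_printoptions(precision=4,suppress=True)
s=grab('side','side5');P=pts(s)
m=(P[...,2]>.2)&(P[...,2]<.262)&(P[...,0]>.3)&(P[...,0]<.72)&(abs(P[...,1]-.15)<.25)
q=P[m]; print(len(q),q[:,1].max(),q[q[:,2]>.235].mean(0))
plan([.440,-.175,.28],1.955)
```

```text
306 0.22688421919791812 [0.6158 0.192  0.2479]
t 12.4 pos [0.6217 0.1973 0.2873] rot [3.137 0.001 2.062] q6 -0.26 F [-0.2  0.9  1.4] w 0.0385 
 units [-12.12 -16.79   0.3 ] turn [0.03 0.01 0.72]
```

The lamp peg is now at (0.616, 0.192), 0.20 m from the keyhole, and at rest. On to above the square key.

Request:
drive_tool --rows '[{"offset":[-1,-0.97,0],"delta_rot":[0,0,0]},{"offset":[-1,-0.97,0],"delta_rot":[0,0,0]},{"offset":[-1,-0.97,0],"delta_rot":[0,0,0]},{"offset":[-1,-0.97,0],"delta_rot":[0,0,0]},{"offset":[-1,-0.97,0],"delta_rot":[0,0,0]},{"offset":[-1,-0.97,0],"delta_rot":[0,0,0]},{"offset":[-1,-0.97,0],"delta_rot":[0,0,0]},{"offset":[-1,-0.97,0],"delta_rot":[0,0,0]},{"offset":[-1,-0.97,0],"delta_rot":[0,0,0]},{"offset":[-1,-0.97,0],"delta_rot":[0,0,0]},{"offset":[-1,-0.97,0],"delta_rot":[0,0,0]},{"offset":[-1,-0.97,0],"delta_rot":[0,0,0]}]'

```text
time: 13.6
tcp_pos: [0.5281, -0.1255, 0.2823]
tcp_rot: [-3.142, -0.0, 2.062]
contact_force: [0.9, 0.4, -1.1]
width: 0.0385
grip_force: 0.0
```

Request:
drive_tool --rows '[{"offset":[-1,-0.97,0],"delta_rot":[0,0,0]},{"offset":[-1,-0.97,0],"delta_rot":[0,0,0]},{"offset":[-1,-0.97,0.6],"delta_rot":[0,0,0]},{"offset":[-1,-0.97,0.9],"delta_rot":[0,0,0]},{"offset":[-1,-0.97,0.9],"delta_rot":[0,0,0]},{"offset":[-1,-0.97,0.9],"delta_rot":[0,0,0]},{"offset":[0,0,0.9],"delta_rot":[0,0,0.72]},{"offset":[0,0,0],"delta_rot":[0,0,0]},{"offset":[0,0,0],"delta_rot":[0,0,0]}]'

```text
time: 14.5
tcp_pos: [0.4825, -0.2849, 0.1982]
tcp_rot: [-3.141, -0.001, 1.957]
contact_force: [1.0, 0.7, 0.2]
width: 0.0386
grip_force: 0.0
```

Run:
```python
from h import *
np.set_printoptions(precision=4,suppress=True)
w=grab('wrist','wrist6'); plan([.483,-.285,.2],1.955)
P=np.array([[wpts(w,(u,v)) for u in range(640)] for v in range(400)]);np.save('P6.npy',P)
m=(P[...,2]>.075)&(P[...,2]<.13)&(np.hypot(P[...,0]-.505,P[...,1]+.34)<.13)
n,l,st,c=cv2.connectedComponentsWithStats(m.astype(np.uint8))
for i in range(1,n):
  if st[i,4]>20:
    q=P[l==i]; top=q[q[:,2]>q[:,2].max()-.008]; print(st[i],c[i].round(0),'top',top.mean(0),cv2.minAreaRect(top[:,:2].astype(np.float32)))
for n_ in ('top0','side0'):
  Q=pts(load(n_)); k=(Q[...,2]>.082)&(Q[...,2]<.13)&(np.hypot(Q[...,0]-.483,Q[...,1]+.285)<.03); q=Q[k]; print(n_,k.sum(),q.mean(0),q[:,2].max())
cv2.imwrite('pics/w6.png',w['pixels'])
```

```text
t 14.55 pos [ 0.483  -0.285   0.1992] rot [3.141 0.001 1.957] q6 -1.01 F [-0.3  0.3  0.4] w 0.0385 
 units [ 0.   -0.   -0.04] turn [0.   0.   0.02]
[322 166  10  32 313] [326. 181.] top [ 0.4839 -0.2806  0.0859] ((0.4840904176235199, -0.28115540742874146), (0.008869760669767857, 0.03010479360818863), 22.435924530029297)
[322 221   9  29 257] [326. 235.] top [ 0.5057 -0.3346  0.0842] ((0.5059654116630554, -0.33543670177459717), (0.008470149710774422, 0.027488229796290398), 22.588111877441406)
[322 271   9  29 258] [326. 285.] top [ 0.5287 -0.3904  0.0861] ((0.5294065475463867, -0.39180752635002136), (0.009137117303907871, 0.03614335507154465), 22.198320388793945)
top0 32 [ 0.4861 -0.279   0.0867] 0.09178399865955411
side0 34 [ 0.4865 -0.2837  0.0845] 0.08716664200475899
```

View pics/w6.png

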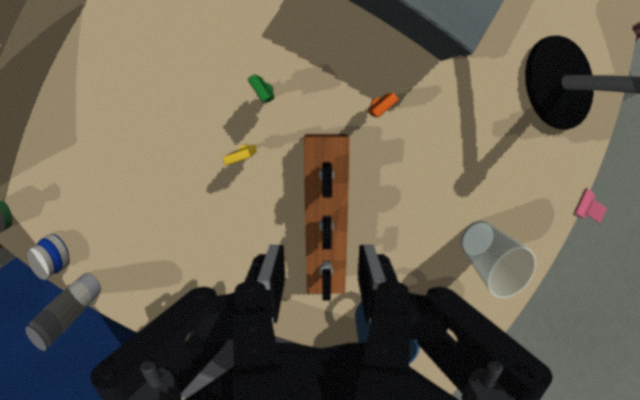

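The wrist view shows the keys at (326,181) square, (326,235) round and (326,285) tee. The square key's centre is about (0.484, -0.281), top about 0.089, yaw 112.4°. I'll descend onto it.

Request:
drive_tool --claw -0.2 --grip_force 60 --rows '[{"offset":[0.17,0.13,0.87],"delta_rot":[0,0,-0.03]},{"offset":[0,0,0.87],"delta_rot":[0,0,0]},{"offset":[0,0,0.87],"delta_rot":[0,0,0]},{"offset":[0,0,0.87],"delta_rot":[0,0,0]},{"offset":[0,0,0.87],"delta_rot":[0,0,0]},{"offset":[0,0,0.87],"delta_rot":[0,0,0]}]'

```text
time: 15.15
tcp_pos: [0.4851, -0.281, 0.095]
tcp_rot: [3.14, 0.002, 1.962]
contact_force: [0.2, -0.2, 0.5]
width: 0.0341
grip_force: 0.0
```

Run:
```python
from h import *
np.set_printoptions(precision=4,suppress=True)
w=grab('wrist','wrist7'); plan([.4846,-.281,.025],1.96)
P=np.array([[wpts(w,(u,v)) for u in range(640)] for v in range(400)])
m=(P[...,2]>.06)&(P[...,2]<.13)&(np.hypot(P[...,0]-.484,P[...,1]+.281)<.025)
n,l,st,c=cv2.connectedComponentsWithStats(m.astype(np.uint8))
for i in range(1,n):
  if st[i,4]>100:
    q=P[l==i]; top=q[q[:,2]>q[:,2].max()-.006]; print(st[i],c[i].round(0),'top',top.mean(0),q[:,2].max(),cv2.minAreaRect(top[:,:2].astype(np.float32)))
m=(P[...,2]>.03)&(P[...,2]<.055)&(np.hypot(P[...,0]-.484,P[...,1]+.281)<.05);print('stand z',np.median(P[m][:,2]),m.sum())
```

```text
t 15.2 pos [ 0.4834 -0.2799  0.0915] rot [-3.141 -0.002  1.962] q6 -1.01 F [-0.8  1.2 -2. ] w 0.0342 
 units [-0.08  0.04  3.32] turn [-0.01 -0.01  0.01]
[315 194  16  53 752] [323. 220.] top [ 0.484  -0.2803  0.086 ] 0.08821123269774467 ((0.4837830066680908, -0.28135985136032104), (0.00995634589344263, 0.02978348359465599), 22.968936920166016)
stand z 0.04036542449976646 5737
```

View pics/wrist7.png

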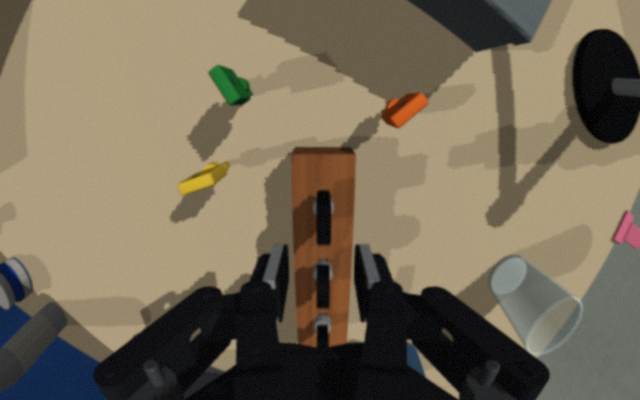

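The key at (323,220) is centred between the fingers; its top is 0.087 and the stand's is 0.041. I'll descend the rest of the way and grip.

Request:
drive_tool --rows '[{"offset":[0,0.03,0.85],"delta_rot":[0,0,0]},{"offset":[0,0,0.85],"delta_rot":[0,0,0]},{"offset":[0,0,0.85],"delta_rot":[0,0,0]},{"offset":[0,0,0.85],"delta_rot":[0,0,0]},{"offset":[0,0,0],"delta_rot":[0,0,0]}]'

```text
time: 15.7
tcp_pos: [0.4837, -0.2798, 0.0248]
tcp_rot: [-3.14, -0.002, 1.961]
contact_force: [-0.7, 0.3, -0.5]
width: 0.0343
grip_force: 0.0
```

Request:
drive_tool --claw -1 --grip_force 60 --rows '[{"offset":[0,0,0],"delta_rot":[0,0,0]},{"offset":[0,0,0],"delta_rot":[0,0,0]},{"offset":[0,0,0],"delta_rot":[0,0,0]},{"offset":[0,0,0],"delta_rot":[0,0,0]}]'

```text
time: 16.1
tcp_pos: [0.4857, -0.2814, 0.0275]
tcp_rot: [3.139, 0.002, 1.959]
contact_force: [2.5, 1.7, 4.3]
width: 0.0091
grip_force: 61.1
```

Run:
```python
from h import *
np.set_printoptions(precision=4,suppress=True)
w=grab('wrist','wrist8'); plan([.4846,-.281,.1],1.96)
# keyhole: refine plate from wrist3 (clear view) and side5
s=load('side5');P=pts(s)
r=(P[...,2]>.09)&(P[...,2]<.105)&(np.hypot(P[...,0]-.497,P[...,1]-.03)<.06)
px=s['pixels'].astype(int)
for d,nm in ((s,'side5'),):
    g=px.mean(2); lid=np.median(g[r]); m=r&(g>lid+25); q=P[m]; print(nm,lid,m.sum(),q.mean(0),cv2.minAreaRect(q[:,:2].astype(np.float32)))
    v,u=np.nonzero(m);print(u.min(),u.max(),v.min(),v.max())
```

```text
t 16.15 pos [ 0.4858 -0.2814  0.0275] rot [3.139 0.002 1.959] q6 -1.01 F [2.  2.1 6.6] w 0.0085 
 units [ 0.03 -0.04 -3.63] turn [ 0.01  0.02 -0.01]
side5 117.66666666666667 46 [0.4952 0.0287 0.0948] ((0.49537351727485657, 0.030537262558937073), (0.035435013473033905, 0.03941090777516365), 80.70220947265625)
280 292 208 214
```

Gripped: 60 N at 8.5 mm. I'll lift straight up.

Request:
drive_tool --rows '[{"offset":[0,0,-0.3],"delta_rot":[0,0,0]},{"offset":[0,0,-0.5],"delta_rot":[0,0,0]},{"offset":[0,0,-0.5],"delta_rot":[0,0,0]},{"offset":[0,0,-0.7],"delta_rot":[0,0,0]},{"offset":[0,0,-0.9],"delta_rot":[0,0,0]},{"offset":[0,0,-0.9],"delta_rot":[0,0,0]},{"offset":[0,0,-0.9],"delta_rot":[0,0,0]},{"offset":[0,0,-0.9],"delta_rot":[0,0,0]},{"offset":[0,0,-0.9],"delta_rot":[0,0,0]},{"offset":[0,0,-0.5],"delta_rot":[0,0,0]}]'

```text
time: 17.15
tcp_pos: [0.4846, -0.2815, 0.1682]
tcp_rot: [3.141, 0.002, 1.959]
contact_force: [-0.1, 0.4, 0.2]
width: 0.009
grip_force: 60.3
```

Run:
```python
from h import *
plan([.45,-.05,.16],2.98)
s=grab('side','side9')
K=s['K'];p=np.linalg.inv(s['pose'])@np.r_[sense()['tcp_pos'],1];u,v=((K@p[:3])[:2]/p[2]).astype(int);print(u,v)
a=cv2.resize(s['pixels'][v-70:v+50,u-60:u+60],(400,400),interpolation=cv2.INTER_CUBIC)
b=cv2.resize(s['pixels'][265:345,290:370],(400,400),interpolation=cv2.INTER_CUBIC)
cv2.imwrite('pics/c9.png',np.hstack([a,b]))
```

```text
t 17.15 pos [ 0.4846 -0.2815  0.1682] rot [3.141e+00 2.000e-03 1.959e+00] q6 -1.01 F [-0.1  0.4  0.2] w 0.009 
 units [11.37  2.78  0.39] turn [-0.    0.02 -6.81]
311 248
```

View pics/c9.png

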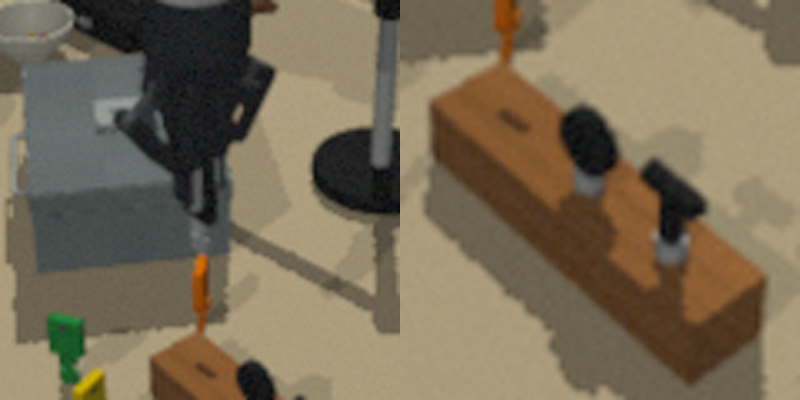

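The key is in the grip, its slot is empty, and both spares are still standing. Now I'll carry it over the box.

Request:
drive_tool --rows '[{"offset":[0.95,0.43,-0.1],"delta_rot":[0,0,0]},{"offset":[0.95,0.43,-0.1],"delta_rot":[0,0,0]},{"offset":[0.95,0.43,-0.1],"delta_rot":[0,0,0]},{"offset":[0.95,0.43,-0.1],"delta_rot":[0,0,0]},{"offset":[0.95,0.43,-0.1],"delta_rot":[0,0,0]},{"offset":[0.95,0.43,-0.1],"delta_rot":[0,0,0]},{"offset":[0.95,0.43,0],"delta_rot":[0,0,0]},{"offset":[0.95,0.43,0],"delta_rot":[0,0,0]},{"offset":[0.95,0.43,0],"delta_rot":[0,0,0]},{"offset":[0.95,0.43,0],"delta_rot":[0,0,0]},{"offset":[0.95,0.43,0],"delta_rot":[0,0,0]},{"offset":[0.95,0.43,0],"delta_rot":[0,0,0]}]'

```text
time: 18.4
tcp_pos: [0.4929, -0.03, 0.177]
tcp_rot: [-3.14, -0.0, 1.959]
contact_force: [-0.4, -0.6, -0.5]
width: 0.0083
grip_force: 60.3
```

Request:
drive_tool --rows '[{"offset":[0.95,0.45,0],"delta_rot":[0,0,0]},{"offset":[0.95,0.45,0],"delta_rot":[0,0,0]},{"offset":[0.9,0.45,0],"delta_rot":[0,0,0]},{"offset":[0,0,0],"delta_rot":[0,0,-0.98]},{"offset":[0,0,0],"delta_rot":[0,0,-0.97]},{"offset":[0,0,0],"delta_rot":[0,0,-0.97]},{"offset":[0,0,0],"delta_rot":[0,0,-0.97]},{"offset":[0,0,0],"delta_rot":[0,0,-0.97]},{"offset":[0,0,0],"delta_rot":[0,0,-0.97]},{"offset":[0,0,0],"delta_rot":[0,0,-0.98]},{"offset":[0,0,0],"delta_rot":[0,0,0]},{"offset":[0,0,0],"delta_rot":[0,0,0]}]'

```text
time: 19.6
tcp_pos: [0.497, 0.0312, 0.1773]
tcp_rot: [-3.141, -0.001, 2.976]
contact_force: [1.1, 0.3, 0.2]
width: 0.0089
grip_force: 60.3
```

```bash
cat > m.py <<'E'
from h import *
import sys
np.set_printoptions(precision=4,suppress=True)
tag=sys.argv[1]
w=grab('wrist',tag); plan([.4965,.0305,.18],2.98)
Ti=w['T_tool_cam']; K=w['K']
v,u=np.mgrid[:400,:640]; e=np.stack([(u-K[0,2]),(v-K[1,2])],-1)/K[0,0]; th=np.linalg.norm(e,axis=-1)+1e-9
ray=np.dstack([np.sin(th)[...,None]*e/th[...,None],np.cos(th)]); 
X=(ray*(w['depth']/ray[...,2])[...,None])@Ti[:3,:3].T+Ti[:3,3]
g=cv2.cvtColor(w['pixels'],cv2.COLOR_BGR2GRAY).astype(int)
# key parts in tool frame
k=(X[...,2]>-.036)&(X[...,2]<.02)&(abs(X[...,0])<.03)&(abs(X[...,1])<.03)&(v<262)
for a in np.arange(-.034,.014,.004):
    q=X[k&(X[...,2]>=a)&(X[...,2]<a+.004)]
    if len(q): print('key z',a.round(3),len(q),'x',q[:,0].min(),q[:,0].max(),'y',q[:,1].min(),q[:,1].max(),np.median(q[:,1]))
r=(abs(X[...,2]-(w['state']['tcp_pos'][2]-.096))<.015)&(np.hypot(X[...,0],X[...,1])<.06)
vv,uu=np.nonzero(r); lid=np.median(g[r]); print('lid',lid,uu.min(),uu.max(),vv.min(),vv.max())
np.savez(tag,X=X,g=g)
E
python3 m.py wrist10
python3 - <<'E'
import numpy as np
g=np.load('wrist10.npz')['g']
for v in range(150,250,3): print(v,' '.join(f'{x:3d}' for x in g[v,282:366:3]))
E
```

```text
t 19.65 pos [0.4971 0.0312 0.1774] rot [-3.141 -0.001  2.976] q6 -1.45 F [ 0.2 -0.7 -0.4] w 0.0088 
 units [ 0.02 -0.04 -0.13] turn [-0.   -0.   -0.03]
key z -0.034 66 x 0.01532359322660165 0.017664339348891916 y -0.005514091161587471 0.003820200380932063 -0.0008609925351790492
key z -0.03 49 x 0.015083428730106374 0.017386480667805307 y -0.005605439743001521 0.003920152878231444 -0.0008616026866468003
key z -0.026 37 x 0.005358357912767564 0.016866026593057484 y -0.008067263207409778 0.006376897133745981 -0.00032868168606025683
key z -0.022 24 x 0.0037969399856109115 0.007996379368440776 y -0.008274128303389635 0.007077676622656837 -0.0008747693212141808
key z -0.018 23 x 0.003963063305396669 0.00834261070219798 y -0.008418277633476216 0.0071589265085498476 0.004813943891428194
key z -0.014 2 x 0.006438233148621589 0.007135916811813983 y -0.00668562560242915 0.006129135097578023 -0.0002782452524255634
key z -0.006 34 x 0.008057188718415514 0.01083388834851641 y -0.002697816653362057 0.0015735124200189328 -0.0005654716271795581
key z -0.002 22 x 0.009580448412185763 0.010796215624961
[... 3596 characters left out ...]
 114
234 122 124 121 126 124 124 122 117 117 107  42   2  12  11   9   4  36 110 117 115 118 119 117 117 115 118 117 112
237 119 122 120 124 125 125 120 120 119  93  36   9   2   2  10   9  34 105 122 114 116 114 111 116 120 117 117 115
240 118 121 120 121 122 124 122 119 118  86  31   9   9  15  13   4  31 120  93 104 107 111 110 118 116 118 116 102
243 120 123 122 119 121 122  98  92  91  66  24   9  11   3   7   5  24  89  70  71  68  72  72  95  96  96  92  88
246 122 119 118 124 125 120  79  77  73  46   5   6   5   9   9   7   9  39  75  78  74  69  63  69  71  66  67  65
249 121 123 122 121 126 116  81  76  76  43  14   7  11   6   7   7   7  31  73  75  77  69  71  72  68  65  69  71
```

Wrist pixels show the slot centred at about (321.9, 194.2), square to the tool, and the key's blade at about (320, 222). I'll compute the slot relative to the key in the tool frame.

Run:
```python
from h import *
np.set_printoptions(precision=4,suppress=True)
w=load('wrist10'); z=np.load('wrist10.npz');X=z['X'];g=z['g']
R=Twc(w)@np.linalg.inv(w['T_tool_cam'])
def tl(uv,h): return (np.linalg.inv(R)@np.r_[wpts(w,uv,h),1])[:3]
for h in (.093,.096): print(h,tl((321.9,194.15),h),tl((322.3,194.8),h))
print('depth plate',np.median(X[172:182,300:345,2]), w['state']['tcp_pos'][2]-np.median(X[172:182,300:345,2]))
# slot + plate by weighted threshold
m=((g[175:212,305:340]<112)).astype(np.uint8); M=cv2.moments(m,True); print('slot px',305+M['m10']/M['m00'],175+M['m01']/M['m00'],M['m00'],np.degrees(.5*np.arctan2(2*M['mu11'],M['mu20']-M['mu02'])))
# project the key model: which centre x,y fits blade tip / front
for x in (0,.001,.002): print(x,[proj(w,(R@[x+.008,y,.0,1])[:3]).round(1) for y in (-.0031,.0019)],proj(w,(R@[x+.015,-.0006,-.03,1])[:3]).round(1))
for v in range(214,232): print(v,g[v,310:334])
```

```text
0.093 [ 0.0012 -0.0001  0.0843] [0.0006 0.0003 0.0843]
0.096 [ 0.0021 -0.0001  0.0813] [0.0015 0.0003 0.0813]
depth plate 0.08090039571839674 0.09636007498760824
slot px 322.0 194.0 133.0 90.0
0 [array([317.4, 223. ]), array([325.5, 223. ])] [321.5 232.3]
0.001 [array([317.4, 221.5]), array([325.5, 221.5])] [321.5 230.5]
0.002 [array([317.4, 220. ]), array([325.5, 220. ])] [321.5 228.7]
214 [173 179 175 174 175 177 176 172 173 170 170 167 164 169 171 172 175 177
 174 178 175 177 178 176]
215 [178 176 179 177 181 179 176 170 158 150 147 140 139 145 155 160 169 178
 177 179 179 178 179 179]
216 [180 181 181 179 179 181 176 159 134 118 108 106 105 104 115 139 164 176
 176 180 178 179 180 183]
217 [182 176 181 183 182 180 176 156 116  90  80  84  80  86 100 125 153 173
 175 176 175 178 175 177]
218 [173 175 171 172 175 172 165 147 110  87  78  75  78  84  89 119 146 158
 163 163 162 165 161 164]
219 [152 149 152 149 153 151 144 130  97  78  76  77  74  83  85 105 126 139
 140 139 136 136 139 140]
220 [120 121 122 127 127 125 123 111  93  83  81  84  82  83  88 101 110 115
 118 115 114 11
[... 443 characters left out ...]
  97  93  89 103 119 130 131 133 131 129 126 117 101  91
  91  98 111 116 116 115]
226 [119 120 108  84  66  53  48  57  64  69  69  72  72  69  70  62  54  47
  54  72  91 108 112 118]
227 [121 112  99  67  39  21  21  19  23  22  24  29  19  19  23  21  18  18
  26  45  74 102 114 117]
228 [119 108  86  47  21   9   7  14   3  11   9   3  13   5  14  13   0  13
  11  28  65  90 114 112]
229 [115 102  74  43  13   7   1  12   2  10   1  11   2   5  10  12   9   4
   8  28  54  89 111 116]
230 [118  96  65  35  14   8   7   9   7   5   5  14   6  11  11  12   0   1
   4  19  49  84 108 118]
231 [114  97  65  23  14   9   1   3   9   6  11  13  12   9   5   7  11  13
   0  18  51  86 106 115]
```

The key and slot are already within about 1 mm. I'll correct slightly and descend to just above the plate, then push slowly.

Request:
drive_tool --rows '[{"offset":[0.03,0.03,0.6],"delta_rot":[0,0,0]},{"offset":[0,0,0.7],"delta_rot":[0,0,0]},{"offset":[0,0,0.7],"delta_rot":[0,0,0]},{"offset":[0,0,0.7],"delta_rot":[0,0,0]},{"offset":[0,0,0.5],"delta_rot":[0,0,0]},{"offset":[0,0,0.2],"delta_rot":[0,0,0]},{"offset":[0,0,0],"delta_rot":[0,0,0]}]'

```text
time: 20.35
tcp_pos: [0.4963, 0.032, 0.1088]
tcp_rot: [-3.141, -0.001, 2.98]
contact_force: [0.1, -0.6, -0.4]
width: 0.0087
grip_force: 60.3
```

Request:
drive_tool --rows '[{"offset":[0,0,0.1],"delta_rot":[0,0,0]},{"offset":[0,0,0.1],"delta_rot":[0,0,0]},{"offset":[0,0,0.1],"delta_rot":[0,0,0]},{"offset":[0,0,0.1],"delta_rot":[0,0,0]},{"offset":[0,0,0],"delta_rot":[0,0,0]}]'

```text
time: 20.85
tcp_pos: [0.4967, 0.032, 0.1015]
tcp_rot: [-3.142, -0.0, 2.98]
contact_force: [-0.2, -0.7, -1.0]
width: 0.0085
grip_force: 60.3
```

Run:
```python
from h import *
plan([.4965,.0305,.0825],2.98); print(sense()['ft_torque'])
```

```text
t 20.85 pos [0.4967 0.032  0.1015] rot [-3.142 -0.     2.98 ] q6 -1.45 F [-0.2 -0.7 -1. ] w 0.0085 
 units [-0.   -0.07  0.95] turn [-0. -0.  0.]
[ 0.02179006  0.04275066 -0.03818591]
```

Request:
drive_tool --rows '[{"offset":[0,0,0.1],"delta_rot":[0,0,0]},{"offset":[0,0,0.1],"delta_rot":[0,0,0]},{"offset":[0,0,0.1],"delta_rot":[0,0,0]},{"offset":[0,0,0],"delta_rot":[0,0,0]}]'

```text
time: 21.25
tcp_pos: [0.4965, 0.032, 0.0953]
tcp_rot: [-3.142, -0.001, 2.98]
contact_force: [-0.3, 0.1, -0.8]
width: 0.0093
grip_force: 60.3
```

Request:
drive_tool --rows '[{"offset":[0,0,0.1],"delta_rot":[0,0,0]},{"offset":[0,0,0.1],"delta_rot":[0,0,0]},{"offset":[0,0,0],"delta_rot":[0,0,0]}]'

```text
time: 21.55
tcp_pos: [0.4966, 0.032, 0.0913]
tcp_rot: [-3.141, -0.001, 2.98]
contact_force: [-0.4, -0.5, 0.1]
width: 0.0087
grip_force: 60.3
```

It entered without touching. Now slow pushing with small twists.

Request:
drive_tool --rows '[{"offset":[0,0,0.06],"delta_rot":[0,0,0.3]},{"offset":[0,0,0.06],"delta_rot":[0,0,-0.3]},{"offset":[0,0,0.06],"delta_rot":[0,0,-0.3]},{"offset":[0,0,0.06],"delta_rot":[0,0,0.3]},{"offset":[0,0,0.06],"delta_rot":[0,0,0.3]},{"offset":[0,0,0.06],"delta_rot":[0,0,-0.3]}]'

```text
time: 22.15
tcp_pos: [0.4987, 0.0319, 0.0866]
tcp_rot: [3.141, 0.004, 2.979]
contact_force: [1.4, 0.2, 7.2]
width: 0.0091
grip_force: 61.4
```

Request:
drive_tool --rows '[{"offset":[0,0,0.06],"delta_rot":[0,0,-0.3]},{"offset":[0,0,0.06],"delta_rot":[0,0,0.3]},{"offset":[0,0,0.06],"delta_rot":[0,0,0.3]},{"offset":[0,0,0.06],"delta_rot":[0,0,-0.3]}]'

```text
time: 22.55
tcp_pos: [0.4989, 0.0318, 0.0833]
tcp_rot: [3.141, 0.004, 2.979]
contact_force: [-8.3, -0.8, 29.4]
width: 0.009
grip_force: 64.5
```

Request:
drive_tool --rows '[{"offset":[0,0,0.03],"delta_rot":[0,0,-0.3]},{"offset":[0,0,0.03],"delta_rot":[0,0,0.3]},{"offset":[0,0,0.03],"delta_rot":[0,0,0.3]},{"offset":[0,0,0],"delta_rot":[0,0,-0.3]},{"offset":[0,0,0],"delta_rot":[0,0,0]}]'

```text
time: 23.05
tcp_pos: [0.4994, 0.0319, 0.0832]
tcp_rot: [3.141, 0.005, 2.982]
contact_force: [-11.3, 0.6, 34.2]
width: 0.0088
grip_force: 65.4
```

Run:
```python
from h import *
plan([.4965,.0305,.0825],2.98); print(sense()['ft_torque'])
s=grab('side','side11');P=pts(s)
k=(P[...,2]>.1)&(P[...,2]<.16)&(np.hypot(P[...,0]-.497,P[...,1]-.03)<.04); v,u=np.nonzero(k)
g=s['pixels'].mean(2).astype(int)
print(u.min(),u.max(),v.min(),v.max())
for vv in range(190,216): print(vv,g[vv,276:300],P[vv,286,2].round(3),P[vv,288,2].round(3),P[vv,288,1].round(3))
for z in (.096,.106,.142): 
  for y in (.0,):
    p=np.linalg.inv(s['pose'])@np.r_[.4965,.031,z,1];print(z,(s['K']@p[:3])[:2]/p[2])
```

```text
t 23.05 pos [0.4994 0.0319 0.0832] rot [3.141 0.005 2.982] q6 -1.45 F [-11.3   0.6  34.2] w 0.0088 
 units [ 0.13 -0.09  0.03] turn [0.   0.04 0.01]
[-0.05528709  2.50186951 -0.02418466]
282 291 197 210
190 [ 77  75  73  67  54  39  28  30  22  41  46  47  42  27  25  27  12  12
  11  23  22  34  54 100] 0.201 0.203 -0.03
191 [ 75  77  75  80  83  64  32  21  25  30  42  38  36  22  18  18  18  21
  20  30  53  72  84 102] 0.197 0.195 -0.022
192 [ 77  77  83  90  93  81  45  23  17  27  37  35  29  22  27  21  18  18
  49  68  84  89 112 131] 0.192 0.19 -0.02
193 [ 80  88  87  91  96  89  67  26  23  28  18  27  24  28  32  36  48  70
  81  91  90  88 102 125] 0.186 0.183 -0.014
194 [130 115  95  91  94  89  63  18  24  22  25  30  25  28  40  67  88  93
  97  90  75  68  74  81] 0.182 0.172 -0.001
195 [132 119 104  99  97  88  63  28  26  30  27  34  31  31  42  75  99 100
  94  73  63  61  65  63] 0.172 0.171 -0.005
196 [107 102 103  98 101  97  77  28  31  30  34  28  33  29  44  77 101  94
  73  59  63  64  64  61] 0.167 0.169 -0.008
197 [ 98  99  98 101 103 102  87  42  35  31  
[... 1644 characters left out ...]
103 101 106 124 147 145 144 135 111  92 102  99  87  94 126 146 144 136
 107  99 106 104 104 105] 0.097 0.098 0.021
212 [104 104 100 123 145 146 135 111  98  95  96  93  89  88 105 129 146 139
 113  99 105 106 106 104] 0.095 0.093 0.023
213 [104 102 105 120 141 133 107  93  89  90  91  87  88  91 109 136 148 141
 118  97 103 104 106 105] 0.093 0.097 0.011
214 [105 104 104 111 129 126  89  90  92  93  89  93  91  93 108 122 124 117
 108  98 105 107 108 104] 0.097 0.093 0.011
215 [101 107 105 102 111 110  95  97  99  98  95  96  96  99  95  95  90  92
 102 105 106 105 108 108] 0.092 0.09 0.011
0.096 [286.28565127 210.21345383]
0.106 [286.13983335 207.56520502]
0.142 [285.60503332 197.85251979]
```

z holds at 0.0832 while the force climbs (predicted home 0.0825), so the key is seated. I'll relieve the sideways load, confirm, then start turning.

Request:
drive_tool --grip_force 90 --rows '[{"offset":[0.08,0,0],"delta_rot":[0,0,0.3]},{"offset":[0.08,0,0],"delta_rot":[0,0,-0.3]},{"offset":[0,0,0],"delta_rot":[0,0,-0.3]},{"offset":[0,0,0],"delta_rot":[0,0,0.3]},{"offset":[0,0,0],"delta_rot":[0,0,0]}]'

```text
time: 23.6
tcp_pos: [0.4987, 0.032, 0.0833]
tcp_rot: [3.141, 0.011, 2.979]
contact_force: [-0.0, -1.7, 24.2]
width: 0.0086
grip_force: 88.4
```

Request:
drive_tool --rows '[{"offset":[0,0,0],"delta_rot":[0,0,0.5]},{"offset":[0,0,0],"delta_rot":[0,0,0.5]},{"offset":[0,0,0],"delta_rot":[0,0,0.5]},{"offset":[0,0,0],"delta_rot":[0,0,0.5]},{"offset":[0,0,0],"delta_rot":[0,0,0]}]'

```text
time: 24.1
tcp_pos: [0.4983, 0.0317, 0.0833]
tcp_rot: [3.139, 0.01, 2.678]
contact_force: [-2.7, -3.1, 25.0]
width: 0.0083
grip_force: 88.6
```

Run:
```python
from h import *
plan([.4965,.0305,.0825],2.98); print(sense()['ft_torque'])
```

```text
t 24.1 pos [0.4983 0.0317 0.0833] rot [3.139 0.01  2.678] q6 -1.14 F [-2.7 -3.1 25. ] w 0.0083 
 units [ 0.06 -0.09  0.04] turn [ 0.01  0.07 -2.02]
[-0.69994672  0.39550833  0.00945261]
```

It turns freely. I'll carry on towards the stop.

Request:
drive_tool --rows '[{"offset":[0,0,0],"delta_rot":[0,0,0.7]},{"offset":[0,0,0],"delta_rot":[0,0,0.7]},{"offset":[0,0,0],"delta_rot":[0,0,0.7]},{"offset":[0,0,0],"delta_rot":[0,0,0.7]},{"offset":[0,0,0],"delta_rot":[0,0,0.7]},{"offset":[0,0,0],"delta_rot":[0,0,0.7]},{"offset":[0,0,0],"delta_rot":[0,0,0.7]},{"offset":[0,0,0],"delta_rot":[0,0,0.7]},{"offset":[0,0,0],"delta_rot":[0,0,0.7]},{"offset":[0,0,0],"delta_rot":[0,0,0.7]},{"offset":[0,0,0],"delta_rot":[0,0,0]}]'

```text
time: 25.2
tcp_pos: [0.4976, 0.0313, 0.0833]
tcp_rot: [3.134, 0.003, 1.626]
contact_force: [-5.3, -4.6, 29.5]
width: 0.0082
grip_force: 89.2
```

Run:
```python
from h import *
plan([.4965,.0305,.0825],1.3); print(sense()['ft_torque'])
```

```text
t 25.2 pos [0.4976 0.0313 0.0833] rot [3.134e+00 3.000e-03 1.626e+00] q6 -0.09 F [-5.3 -4.6 29.5] w 0.0082 
 units [-0.04 -0.06  0.04] turn [0.06 0.01 2.18]
[-1.05253037  1.20809627  0.07431831]
```

Request:
drive_tool --rows '[{"offset":[0,0,0],"delta_rot":[0,0,0.5]},{"offset":[0,0,0],"delta_rot":[0,0,0.5]},{"offset":[0,0,0],"delta_rot":[0,0,0.5]},{"offset":[0,0,0],"delta_rot":[0,0,0.5]},{"offset":[0,0,0],"delta_rot":[0,0,0.3]},{"offset":[0,0,0],"delta_rot":[0,0,0]},{"offset":[0,0,0],"delta_rot":[0,0,0]}]'

```text
time: 25.9
tcp_pos: [0.4973, 0.0314, 0.0833]
tcp_rot: [3.134, -0.0, 1.285]
contact_force: [-7.2, -4.0, 29.5]
width: 0.0083
grip_force: 89.4
```

Run:
```python
from h import *
plan([.4965,.0305,.0825],1.3); print(sense()['ft_torque'])
```

```text
t 25.9 pos [0.4973 0.0314 0.0833] rot [ 3.134 -0.     1.285] q6 0.25 F [-7.2 -4.  29.5] w 0.0083 
 units [-0.05 -0.03  0.04] turn [ 0.05  0.   -0.1 ]
[-0.9991532   1.48631143  0.19237305]
```

The tool has turned 1.69 rad, and the torque of 0.19 N m is above the spring's 0.12 N m, so the lock is at its stop. The key is still seated. Handing in.

Run:
```python
from h import *
print(order.job_done())
```

```text
the job is handed in; nothing more can be done
None
```

I handed the job in at about 26 s of the 67 s allowed: the lamp is swung left, and the square-headed key is pushed home and held turned at its stop. My readings support that, but the hand-in reported no verdict.

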